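# Put the potter's small tools away in their fitted trays

### The job

Put the four small things away, each in the wooden tray whose recess has its shape: the seal stamp upright in the deep narrow round well, the plaster sprig mould in the wide round recess, the test tile in the square recess and the half-moon rubber rib in the half-moon recess. Each must lie right down on the floor of its recess, the tile square with its recess and the rib turned the same way as its recess, and all must be let go. Leave the little green bowl and the brass weight where they stand.

Things in the scene. Friction and masses are not known exactly. Their poses are not given: they have to be found in the camera images.
- stamp: Turned wooden seal stamp standing upright, round, 26 mm across at most, 53 mm tall, waisted in the middle with a wider head on top; grip it by the head, about 40 mm above its foot. Origin: centre of its underside; z up. Yaw does not matter (round).
- mould: White plaster sprig mould, a round disc 62 mm across and 18 mm tall with a shallow dish in the top; gripped across its outside. Origin: centre of its underside, z up; yaw does not matter (round).
- tile: Square glazed test tile, dark red-brown, 50 x 50 x 8 mm, lying flat. Origin: centre of its underside; x and y along its sides (equivalent by quarter turns), z up.
- rib: Half-moon (kidney) black rubber rib lying flat, 48 mm wide in x, 86 mm long in y, 9 mm thick. Its straight side faces its own +x, its curved side its own -x. Origin: middle of this outline, underside; z up. Its straight side and the middle of its curved side are parallel, so it can be gripped across its 48 mm width through the origin. Its yaw differs from that of its tray by less than 0.8 rad.
- stamp_tray: Plywood block 64 x 64 mm, 24 mm tall, with a round well 42 mm across and 16 mm deep in the middle: the well's dark floor is 8 mm above the table. For the stamp. Fixed to the table. Origin: centre of the tray's underside, on the table, z up. 
- mould_tray: Plywood block 94 x 94 mm, 10 mm tall, with a round recess 78 mm across and 4 mm deep in the middle: its dark floor is 6 mm above the table. For the sprig mould. Fixed to the table. Origin: centre of the tray's underside, on the table, z up. 
- tile_tray: Plywood block 82 x 82 mm, 10 mm tall, with a square recess 66 x 66 mm and 3 mm deep in the middle, sides along the block's x and y: its dark floor is 7 mm above the table. For the test tile. Fixed to the table. Origin: centre of the tray's underside, on the table, z up. 
- rib_tray: Plywood block 88 mm in x, 124 mm in y, 10 mm tall, with a half-moon recess 61 x 102 mm, 4 mm deep: its dark floor is 6 mm above the table. The recess's straight side faces the block's +x, the curved one -x. The rib lies in it with 6 to 8 mm of play all round when its origin is over the block's origin and its axes are parallel to the block's; it does not go in the wrong way round. Fixed to the table. Origin: centre of the tray's underside, on the table, z up. 
- bowl: Bystander, loose, to be left alone, standing among the work: little pale green bowl, 67 mm across, 38 mm tall. Origin: centre of its underside.
- weight: Bystander, loose, to be left alone, standing among the work: yellow brass scale weight with a knob, the largest on the table, 36 mm across, 34 mm tall. Origin: centre of its underside.
Mind the look-alikes: they are no part of the job. There is more than one size of the rib; the one meant has the size given above.

How it is judged:
At the end, for the whole second after the job is handed in: Each thing rests flat on the floor of its own recess (within 1.3 mm and 2 degrees; centres within 11 mm for stamp and mould, 12 for the rib, 13 for the tile), tile and rib turned with their recesses within 15 degrees, all released and still; bowl and weight within 20 mm of their starts (horizontal distance between stamp and stamp_tray below 0.011 m and z of stamp in the frame of stamp_tray below 0.0093 m and angle between each of stamp, mould, tile, rib's own z axis and vertical below 0.035 rad and linear speed of each of stamp, mould, tile, rib below 0.02 m/s and angular speed of each of stamp, mould, tile, rib below 0.2 rad/s and horizontal distance between mould and mould_tray below 0.011 m and z of mould in the frame of mould_tray below 0.0073 m and horizontal distance between tile and tile_tray below 0.013 m and z of tile in the frame of tile_tray below 0.0083 m and horizontal distance between rib and rib_tray below 0.012 m and z of rib in the frame of rib_tray below 0.0073 m and angle between the x axis of rib and the x axis of rib_tray, either way round below 0.26 rad and (angle between the x axis of tile and the x axis of tile_tray, either way round below 0.26 rad or angle between the x axis of tile and the y axis of tile_tray, either way round below 0.26 rad) and distance of each of bowl, weight from where it was at the start of the episode below 0.02 m); the robot touches nothing.
It fails at once if the bowl or the weight was pushed more than 20 mm from its place or tipped over (distance of any of bowl, weight from where it was at the start of the episode above 0.02 m or angle between any of bowl, weight's own z axis and vertical above 0.5 rad).
It also fails if it takes over 83 s, if anything falls off the work surface, if the arm or the gripper's body presses on something with over 40 N, if the wrist force passes 120 N, or if a joint passes its speed limit or range.

### The arm

A 6-joint arm with a two-finger parallel gripper is mounted at the origin on a cart in front of the work surface, level with it; the furniture and walls round the work are solid. World frame = base frame: x ahead of the robot, y to its left, z up, the work surface at z = 0. Lengths are in m, angles in rad, forces in N, time in s.
With the tool pointing down it reaches from about 0.375 to 0.9 m from the base axis. Payload 3.1 kg.
Tool frame: the origin (TCP) lies midway between the tips of the shut fingers; the grasp point (between the pads) lies robot.grip_depth behind it (robot.grip_depth is the distance from the TCP to the grasp point, in m); z points along the fingers, y is the line along which they close (so a half turn about z gives the same grasp; the last joint's range is limited). The gripper opens to 85 mm and grips with 20 to 120 N. Pads are 22 mm wide; open, the fingers measure 114 mm over their backs; the gripper's body (76 mm by 85 mm) begins 54 mm behind the grasp point. The pads swing forward as they close: fully open they stand 13 mm farther back than shut.
Start: joints at [-1.373, 0.527, 1.433, -0, 1.181, -0.178], TCP at [0.229, -0.581, 0.231] pointing down, gripper open.
Joint ranges: [-3.08, 3.08], [-0.75, 2.2], [0.22, 2.44], [-1.43, 4.57], [0, 2.65], [-2.85, 2.85]. Speed limits (rad/s): [2.79, 2.79, 3.14, 3.14, 3.14, 3.14].

### API

Orientations are given as [roll, pitch, yaw] about the fixed x, y, z axes, in that order (R = Rz(yaw) Ry(pitch) Rx(roll)).
In Python, from station import sensors, camera, calibration, robot gives the robot as it stands. The module is installed in compiled form; this text tells all that it offers.
- The arm moves only by the shell command python3 -m creep 'ROWS'. ROWS is JSON, a list that holds one entry, the list of rows, each a list of 5 numbers: the shift along the tool's x, y, z in cm, then the turn about the tool's z in rad, then the closure, from -1 (fully open) to 1 (shut), so that 0 is half open. A call has 1 to 12 rows; each row shifts and turns the commanded pose from where the row before left it, along the tool's axes as they then stand; what a row does not reach is not made up. A row lasts 1/10 s, in which the tool goes at most 50 mm and 8.59 degrees, less where a joint would pass 70% of its speed; a pose out of reach is approached as far as the arm can. A call with a gripper value outside its range is refused whole. The fingers move at their own pace and stop on an object; the grip force is fixed at half the most. Time passes only in rows, so rows that do not move let the fingers close. It gives the time, the measured TCP pose, the force, the opening and the grip force at its end, in the units of the state.
- sensors.state(): the state, without advancing time (a new reading comes with each control period).
- camera(name): name is "scene" or "top" or "wrist"; returns (picture, depth): 480x640x3 uint8, red, green, blue; 480x640 float32, m along the optical axis (not along the pixel's ray), 0 where there is no reading.
- calibration(name): a dict with "K" (3x3 intrinsics, pixels), "rvec" (rotation vector, rad) and "tvec" (3), from world to camera coordinates, as OpenCV has them. Camera axes: x right, y down, z forward; pixel columns grow to the right and rows downward; lengths in m; the calibration is good to about 2 mm. A picture is of the moment at which its call begins: read the wrist's pose just before it. calibration takes no time and is no camera call; for the wrist camera it gives the pose at the moment of the call.
- robot.finish_job(): hands the job in; it is judged then, once.
The state is a dict: "t": time; "joint_pos": joint angles; "joint_vel": joint speeds; "effort": joint torques, N m; "tool_pos": TCP position; "eef_rot": TCP orientation; "contact_force": force on the tool from outside, world axes, zero at the start; "torque": the same for the moment, N m; "gripper_width": finger opening in m; "finger_force": force on a finger pad.
Only numpy, scipy, OpenCV 4.12 (cv2) and the standard library are available. Lean on these libraries where they do the work, as an engineer would, in place of code of your own. Each camera call takes 0.05 s, during which the arm holds its last target. There are 200 camera calls.

## Working session

There is one attempt and no reset: what is moved stays moved. The work goes in short steps, Python scripts to look and compute and a shell command to move; the robot and the scene stay as the last step left them, time stands still between calls to the robot, and variables do not carry over. Pictures are saved under pics/ and viewed, at most 14 in all, crops included, and the job is handed in when it is done.

```bash
mkdir -p pics; ls
python3 - <<'E'
from station import sensors, camera, calibration, robot
import cv2,numpy as np
s=sensors.state();print({k:np.round(v,3).tolist() for k,v in s.items()}, robot.grip_depth)
for n in("top","scene"):
    p,d=camera(n);cv2.imwrite(f"pics/{n}0.png",p[:,:,::-1]);np.save(f"pics/{n}0.npy",d)
    c=calibration(n);print(n,c)
E
```

```text
pics
{'t': 0.0, 'joint_pos': [-1.374, 0.528, 1.434, -0.0, 1.181, -0.179], 'joint_vel': [0.001, 0.002, -0.001, 0.001, -0.001, -0.002], 'effort': [-0.0, -44.235, -17.803, -0.0, 0.008, -0.0], 'tool_pos': [0.229, -0.581, 0.23], 'eef_rot': [-3.139, -0.0, 0.376], 'contact_force': [0.153, -0.043, -0.297], 'torque': [0.002, -0.009, -0.004], 'finger_force': 0.0, 'gripper_width': 0.085} 0.0187
top {'K': array([[506.59710396,   0.        , 319.30281339],
       [  0.        , 506.59710396, 236.82684057],
       [  0.        ,   0.        ,   1.        ]]), 'rvec': array([ 2.14876758, -2.10127805,  0.2037008 ]), 'tvec': array([0.30815345, 0.56490269, 1.2443616 ])}
scene {'K': array([[500.48944418,   0.        , 319.95489457],
       [  0.        , 500.48944418, 235.12153485],
       [  0.        ,   0.        ,   1.        ]]), 'rvec': array([ 0.82619915, -2.44786513,  1.24386417]), 'tvec': array([0.63828347, 0.11333507, 1.27940659])}
```

View pics/top0.png

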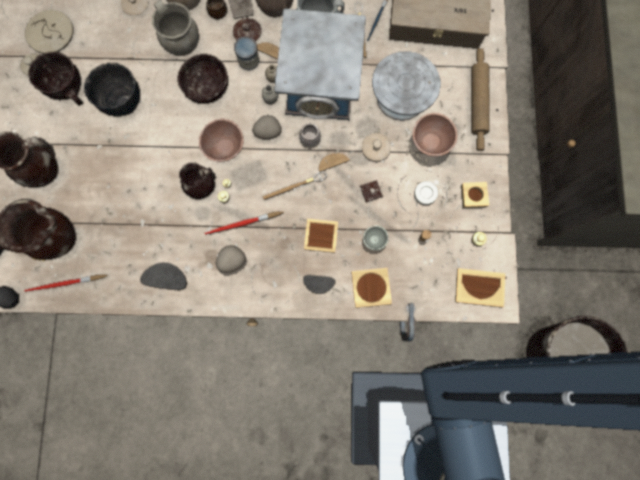

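View pics/scene0.png

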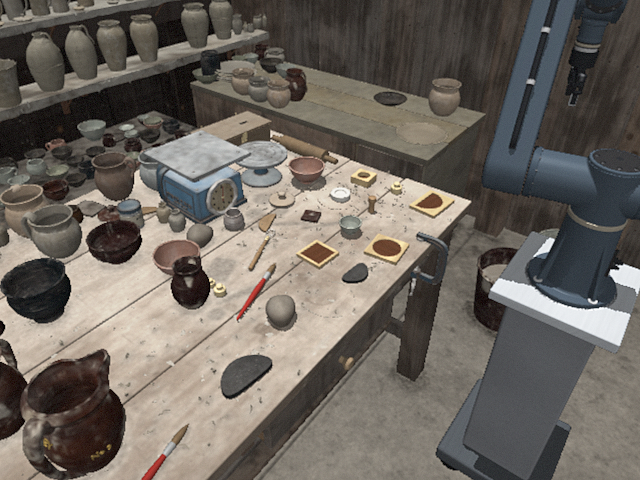

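The top view shows stamp (425,236), mould (426,192), tile (372,190), rib (319,284; the one at (163,276) is larger). The trays: stamp_tray (475,194), mould_tray (372,287), tile_tray (321,235), rib_tray (481,287). Bowl (375,239), weight (479,239).

```bash
cat > h.py <<'E'
from station import sensors, camera, calibration, robot
import cv2,numpy as np
def px2w(n,u,v,z,c=None):
    c=c or calibration(n);R=cv2.Rodrigues(c["rvec"])[0];C=-R.T@c["tvec"]
    r=R.T@np.linalg.inv(c["K"])@np.array([u,v,1.]);return C+r*(z-C[2])/r[2]
E
python3 - <<'E'
from h import *
p=cv2.imread("pics/top0.png")[150:312,290:515]
cv2.imwrite("pics/crop0.png",cv2.resize(p,None,fx=3.5,fy=3.5,interpolation=cv2.INTER_CUBIC))
for n,u,v,z in [("stamp",425,236,.053),("mould",426,192,.018),("tile",372,190,.008),("rib",319,284,.009),("st",475,194,.024),("mt",372,287,.01),("tt",321,235,.01),("rt",481,287,.01),("bowl",375,239,.038),("wt",479,239,.034)]:
    print(n,px2w("top",u,v,z).round(3))
E
```

```text
stamp [0.566 0.05  0.053]
mould [0.693 0.038 0.018]
tile [0.698 0.181 0.008]
rib [0.441 0.319 0.009]
st [ 0.689 -0.091  0.024]
mt [0.436 0.181 0.01 ]
tt [0.571 0.316 0.01 ]
rt [ 0.443 -0.103  0.01 ]
bowl [0.558 0.177 0.038]
wt [ 0.565 -0.094  0.034]
```

View pics/crop0.png

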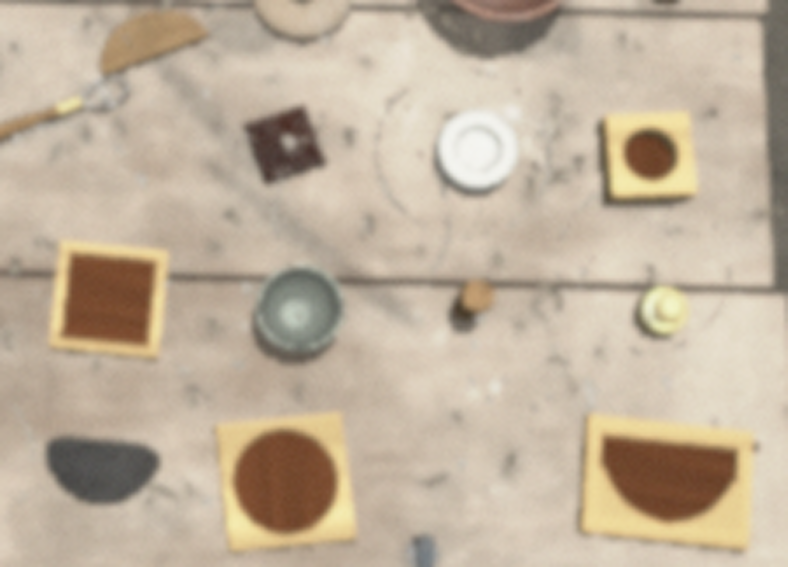

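Crop (3.5x, origin 290,150): block-top corners of all four trays and the tile read off, e.g. stamp_tray (604,114)-(696,195), tile (245,125),(305,106),(325,163),(268,184), stamp head (477,295), rib straight edge (52,437)-(155,447), and its curve bottom at 502.

```bash
cat >> h.py <<'E'
def go(x,y,z,yaw=None):
    "shift along the tool axes (cm) if turn is done last, and turn"
    s=sensors.state();R=cv2.Rodrigues
    r,p,w=s["eef_rot"];d=np.array([x,y,z])-s["tool_pos"]
    ex=np.array([np.cos(w),np.sin(w)]);ey=np.array([np.sin(w),-np.cos(w)])
    t=0 if yaw is None else -((yaw-w+np.pi)%(2*np.pi)-np.pi)
    a=100*np.array([d[:2]@ex,d[:2]@ey,-d[2]])
    ex=np.array([np.cos(w-t),np.sin(w-t)]);ey=np.array([np.sin(w-t),-np.cos(w-t)])
    b=100*np.array([d[:2]@ex,d[:2]@ey,-d[2]])
    print("shift cm",a.round(2),"turn",round(t,3),"| shift if turned first",b.round(2),"| now",np.round(s["tool_pos"],4),np.round(s["eef_rot"],3),"t",round(s["t"],1))
E
python3 - <<'E'
from h import *
f=lambda q,z:px2w("top",290+q[0]/3.5,150+q[1]/3.5,z)
P={"stray":(.024,(604,114),(690,111),(696,195),(612,199)),"mtray":(.01,(218,425),(340,412),(356,540),(230,550)),
"ttray":(.01,(62,241),(168,251),(157,357),(50,348)),"rtray":(.01,(589,413),(753,433),(745,551),(583,533)),
"tile":(.008,(245,125),(305,106),(325,163),(268,184)),"rib":(.009,(48,437),(160,447),(155,507),(43,497))}
for k,v in P.items():
    Q=np.array([f(q,v[0]) for q in v[1:]])
    e=Q[0]-Q[3]+Q[1]-Q[2]; print(k,Q.mean(0).round(3),"yaw",np.arctan2(e[1],e[0]).round(3),"sides",np.linalg.norm(Q-np.roll(Q,1,0),axis=1).round(3))
for k,q,z in[("stamp",(477,295),.053),("stampfoot",(462,316),0),("mould",(478,149),.018),("bowl",(299,309),.038),("weight",(665,308),.034)]:print(k,f(q,z).round(3))
go(.56,.05,.22,np.pi/2)
E
```

```text
stray [ 0.688 -0.094  0.024] yaw 0.044 sides [0.067 0.066 0.066 0.064]
mtray [0.435 0.182 0.01 ] yaw 0.113 sides [0.093 0.092 0.095 0.093]
ttray [0.57  0.316 0.01 ] yaw -0.085 sides [0.083 0.081 0.082 0.081]
rtray [ 0.441 -0.102  0.01 ] yaw -0.096 sides [0.09  0.123 0.088 0.12 ]
tile [0.694 0.182 0.008] yaw 0.349 sides [0.05  0.049 0.048 0.047]
rib [0.439 0.319 0.009] yaw -0.061 sides [0.045 0.084 0.045 0.083]
stamp [0.571 0.047 0.053]
stampfoot [0.565 0.047 0.   ]
mould [0.691 0.036 0.018]
bowl [0.56  0.175 0.038]
weight [ 0.568 -0.097  0.034]
shift cm [ 53.91 -46.54   1.04] turn -1.195 | shift if turned first [63.07 33.07  1.04] | now [ 0.2293 -0.5807  0.2304] [-3.14  -0.     0.376] t 0.1
```

```bash
python3 -m creep '[[[0,0,0,-0.149,-1],[0,0,0,-0.149,-1],[0,0,0,-0.149,-1],[0,0,0,-0.149,-1],[0,0,0,-0.149,-1],[0,0,0,-0.149,-1],[0,0,0,-0.149,-1],[0,0,0,-0.149,-1]]]'; python3 -m creep '[[[3.9,2.05,0,0,-1],[3.9,2.05,0,0,-1],[3.9,2.05,0,0,-1],[3.9,2.05,0,0,-1],[3.9,2.05,0,0,-1],[3.9,2.05,0,0,-1],[3.9,2.05,0,0,-1],[3.9,2.05,0,0,-1]]]';python3 -m creep '[[[3.9,2.05,0,0,-1],[3.9,2.05,0,0,-1],[3.9,2.05,0,0,-1],[3.9,2.05,0,0,-1],[3.9,2.05,0,0,-1],[3.9,2.05,0,0,-1],[3.9,2.05,0,0,-1],[0,0,0,0,-1]]]'
python3 - <<'E'
from h import *
go(.567,.047,.1,np.pi/2)
p,d=camera("wrist");cv2.imwrite("pics/w1.png",p[:,:,::-1]);np.save("pics/w1.npy",d)
c=calibration("wrist");print(c);np.save("pics/w1c.npy",c,allow_pickle=True)
E
```

```text
t: 0.9
tool_pos: [0.2293, -0.5809, 0.2307]
eef_rot: [-3.141, -0.001, 1.574]
contact_force: [0.9, -0.1, 0.0]
gripper_width: 0.0851
finger_force: 0.0
t: 1.7
tool_pos: [0.3947, -0.268, 0.2311]
eef_rot: [-3.141, -0.0, 1.567]
contact_force: [1.1, -0.3, 0.1]
gripper_width: 0.0854
finger_force: 0.0
t: 2.5
tool_pos: [0.5404, 0.0071, 0.2311]
eef_rot: [3.14, -0.002, 1.574]
contact_force: [-0.4, -0.7, -0.2]
gripper_width: 0.0853
finger_force: 0.0
shift cm [ 3.98  2.67 13.11] turn 0.003 | shift if turned first [ 3.99  2.66 13.11] | now [0.5404 0.0071 0.2311] [ 3.140e+00 -2.000e-03  1.574e+00] t 2.5
{'K': array([[429.40435334,   0.        , 324.90464758],
       [  0.        , 429.40435334, 237.51763561],
       [  0.        ,   0.        ,   1.        ]]), 'rvec': array([-2.85581866e+00, -1.63330710e-03, -3.96188721e-05]), 'tvec': array([-0.54030013, -0.03210533,  0.37992134])}
```

View pics/w1.png

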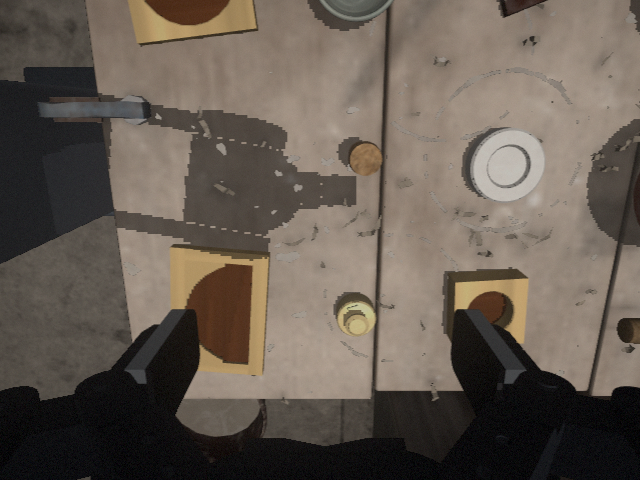

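Wrist view: stamp head centre (366,157), mould (507,165), weight knob (355,323), stamp_tray top-left corners (454,281),(526,278), rib_tray (171,247)-(266,374).

Run:
```python
from h import *
for k,u,v,z in[("stamp",366,157,.053),("mould",507,165,.018),("stA",455,281,.024),("stB",526,278,.024),("wellrim",491,307,.024),("rtA",171,249,.01),("rtB",269,255,.01),("rtC",262,374,.01),("weight",356,318,.025)]:print(k,px2w("wrist",u,v,z).round(4))
go(.567,.047,.1,np.pi/2)
```

```text
stamp [0.5706 0.0446 0.053 ]
mould [0.69   0.0348 0.018 ]
stA [ 0.6541 -0.0653  0.024 ]
stB [ 0.7158 -0.0624  0.024 ]
wellrim [ 0.6883 -0.0901  0.024 ]
rtA [ 0.4035 -0.0407  0.01  ]
rtB [ 0.4904 -0.0462  0.01  ]
rtC [ 0.4793 -0.1684  0.01  ]
weight [ 0.5683 -0.1005  0.025 ]
shift cm [ 4.19  2.8  13.09] turn 0.002 | shift if turned first [ 4.19  2.79 13.09] | now [0.5391 0.0051 0.2309] [-3.141 -0.     1.573] t 2.5
```

```bash
python3 -m creep '[[[2,1.55,2,0,-1],[2,1.55,2,0,-1],[0,0,4,0,-1],[0,0,4,0,-1],[0,0,4,0,-1],[0,0,3,0,-1],[0,0,2,0,-1],[0,0,0,0,-1],[0,0,0,0,-1]]]'; python3 -c "
from h import *
go(.57,.045,.021,np.pi/2)"
```

```text
t: 3.45
tool_pos: [0.5695, 0.0417, 0.0213]
eef_rot: [-3.141, 0.0, 1.567]
contact_force: [0.9, -0.1, 0.9]
gripper_width: 0.0852
finger_force: 0.0
shift cm [0.33 0.05 0.03] turn -0.004 | shift if turned first [0.33 0.05 0.03] | now [0.5695 0.0417 0.0213] [-3.141  0.     1.567] t 3.5
```

```bash
python3 -m creep '[[[0.3,0,0,0,-1],[0,0,0,0,0.3],[0,0,0,0,1],[0,0,0,0,1],[0,0,0,0,1],[0,0,0,0,1],[0,0,0,0,1],[0,0,0,0,1]]]'; python3 -m creep '[[[0,0,-2,0,1],[0,0,-4,0,1],[0,0,-3,0,1],[0,0,0,0,1]]]'; python3 -c "
from h import *
go(.687,-.094,.12,np.pi/2)
p,d=camera('wrist');cv2.imwrite('pics/w2.png',p[:,:,::-1])"
```

```text
t: 4.25
tool_pos: [0.5701, 0.0457, 0.0218]
eef_rot: [3.141, 0.0, 1.568]
contact_force: [-0.8, -0.1, 5.9]
gripper_width: 0.0233
finger_force: 58.8
t: 4.65
tool_pos: [0.5726, 0.0454, 0.115]
eef_rot: [3.133, 0.001, 1.568]
contact_force: [0.5, -0.4, -1.2]
gripper_width: 0.0235
finger_force: 59.0
shift cm [-13.91  11.47  -0.5 ] turn -0.003 | shift if turned first [-13.94  11.44  -0.5 ] | now [0.5726 0.0454 0.115 ] [3.133e+00 1.000e-03 1.568e+00] t 4.7
```

View pics/w2.png

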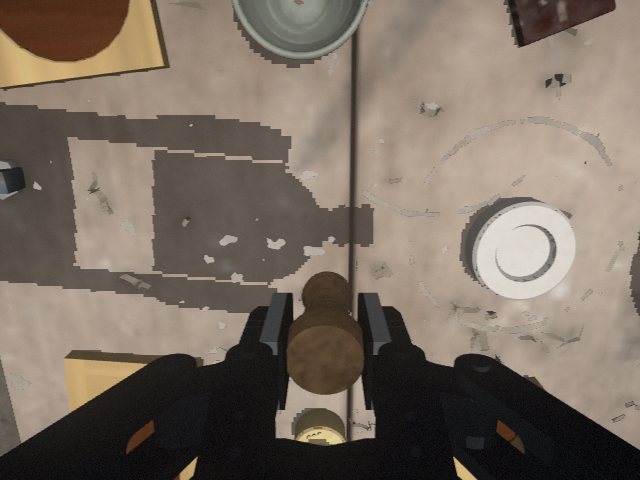

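Stamp is held by its head, centred between the fingers (head 325,355; foot 326,290), mould at (524,250) clear of it.

```bash
python3 -m creep '[[[-2.8,2.3,0,0,1],[-2.8,2.3,0,0,1],[-2.8,2.3,0,0,1],[-2.8,2.3,0,0,1],[-2.7,2.3,0,0,1],[0,0,0,0,1],[0,0,0,0,1],[0,0,0,0,1]]]'; python3 -c "
from h import *
go(.687,-.094,.031,np.pi/2)"
```

```text
t: 5.5
tool_pos: [0.6825, -0.0926, 0.1095]
eef_rot: [-3.137, -0.002, 1.568]
contact_force: [-0.1, 0.1, -0.4]
gripper_width: 0.0235
finger_force: 59.0
shift cm [-0.14  0.45  7.85] turn -0.003 | shift if turned first [-0.14  0.45  7.85] | now [ 0.6825 -0.0926  0.1095] [-3.137e+00 -2.000e-03  1.568e+00] t 5.5
```

```bash
python3 -m creep '[[[-0.1,0.4,2.5,0,1],[0,0,2.5,0,1],[0,0,1.4,0,1],[0,0,0.6,0,1],[0,0,0.5,0,1],[0,0,0.2,0,1],[0,0,0,0,1],[0,0,0,0,1]]]'; python3 -c "
from h import *
go(.687,-.094,.030,np.pi/2)"
```

```text
t: 6.3
tool_pos: [0.689, -0.0949, 0.0352]
eef_rot: [3.14, 0.0, 1.568]
contact_force: [0.2, 0.2, -1.2]
gripper_width: 0.0231
finger_force: 59.0
shift cm [ 0.09 -0.2   0.52] turn -0.003 | shift if turned first [ 0.09 -0.2   0.52] | now [ 0.689  -0.0949  0.0352] [3.14  0.    1.568] t 6.3
```

```bash
python3 -m creep '[[[0,0,0.3,0,1],[0,0,0.1,0,1],[0,0,0,0,1],[0,0,0,0,1]]]'
```

```text
t: 6.7
tool_pos: [0.6883, -0.0947, 0.0303]
eef_rot: [-3.142, -0.0, 1.568]
contact_force: [-0.1, 0.6, -1.2]
gripper_width: 0.0232
finger_force: 59.0
```

```bash
python3 -m creep '[[[0,0,0.1,0,1],[0,0,0,0,1],[0,0,0,0,0.2],[0,0,0,0,-0.2],[0,0,0,0,-0.4],[0,0,0,0,-0.4],[0,0,-2,0,-0.6],[0,0,-4,0,-1],[0,0,-4,0,-1]]]'; python3 -c "
from h import *
go(.69,.0355,.12,np.pi/2)"
```

```text
t: 7.6
tool_pos: [0.6875, -0.0945, 0.1291]
eef_rot: [-3.139, -0.001, 1.568]
contact_force: [0.3, 0.1, 0.7]
gripper_width: 0.0857
finger_force: 0.0
shift cm [13.    0.21  0.91] turn -0.003 | shift if turned first [13.    0.25  0.91] | now [ 0.6875 -0.0945  0.1291] [-3.139e+00 -1.000e-03  1.568e+00] t 7.6
```

```bash
python3 -m creep '[[[4,0.1,0,0,-1],[4,0.1,0,0,-1],[4,0,0,0,-1],[1,0,0,0,-1],[0,0,0,0.149,-1],[0,0,0,0.149,-1],[0,0,0,0.149,-1],[0,0,0,0.149,-1],[0,0,0,0.149,-1],[0,0,0,0,-1],[0,0,0,0,-1]]]'; python3 -c "
from h import *
go(.69,.0355,.003)
p,d=camera('wrist');cv2.imwrite('pics/w3.png',p[:,:,::-1]);np.save('pics/w3c.npy',calibration('wrist'),allow_pickle=True)"
```

```text
t: 8.7
tool_pos: [0.6908, 0.0347, 0.1292]
eef_rot: [-3.142, 0.0, 0.825]
contact_force: [0.2, -0.4, -0.7]
gripper_width: 0.0856
finger_force: 0.0
shift cm [ 1.000e-02 -1.100e-01  1.262e+01] turn 0 | shift if turned first [ 1.000e-02 -1.100e-01  1.262e+01] | now [0.6908 0.0347 0.1292] [-3.142  0.     0.825] t 8.7
```

View pics/w3.png

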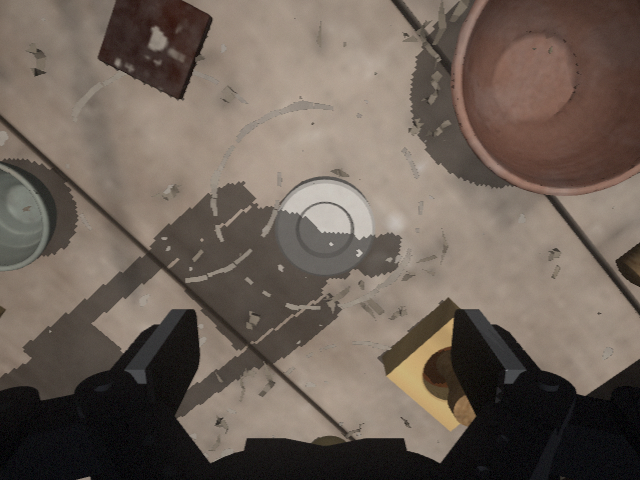

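Wrist view: mould top centre about (325,227), pot well clear, tile corners (212,17),(182,99),(98,57), stamp standing in its well around (450,385).

```bash
python3 -c "
from h import *
c=np.load('pics/w3c.npy',allow_pickle=True).item()
print('mould',px2w('wrist',325.5,227,.018,c).round(4))
A,B,C=[px2w('wrist',u,v,.008,c) for u,v in((213,16),(183,98),(98,56))]
print('tile',((A+C)/2).round(4),np.linalg.norm(A-B),np.linalg.norm(B-C),np.arctan2(*(A-B)[1::-1]),np.arctan2(*(B-C)[1::-1]))
"
python3 -m creep '[[[0,0,3,0,-1],[0,0,3,0,-1],[0,0,3,0,-1],[0,0,2,0,-1],[0,0,1,0,-1],[0,0,0.3,0,-1],[0,0,0,0,-1],[0,0,0,0,-1]]]'
```

```text
mould [0.6948 0.0375 0.018 ]
tile [0.6979 0.1823 0.008 ] 0.04806752955221197 0.051570281435302616 0.37867566086153215 -1.2034434199392008
t: 9.55
tool_pos: [0.6919, 0.0351, 0.0077]
eef_rot: [3.14, -0.002, 0.823]
contact_force: [0.4, 0.0, 0.0]
gripper_width: 0.0856
finger_force: 0.0
```

```bash
python3 -m creep '[[[0.1,0,0.4,0,-1],[0,0,0,0,-0.6],[0,0,0,0,0],[0,0,0,0,1],[0,0,0,0,1],[0,0,0,0,1],[0,0,0,0,1],[0,0,0,0,1]]]'; python3 -m creep '[[[0,0,-1,0,1],[0,0,-3,0,1],[0,0,-4,0,1],[0,0,0,0,1],[0,0,0,0,1],[0,0,0,0,1]]]'; python3 -c "
from h import *
go(.4355,.182,.09)"
```

```text
t: 10.35
tool_pos: [0.6922, 0.036, 0.0036]
eef_rot: [3.14, -0.001, 0.823]
contact_force: [0.1, 0.7, 5.1]
gripper_width: 0.058
finger_force: 64.1
t: 10.95
tool_pos: [0.6902, 0.0361, 0.0813]
eef_rot: [-3.139, 0.002, 0.823]
contact_force: [-0.2, 0.4, -2.2]
gripper_width: 0.0579
finger_force: 64.2
shift cm [ -6.63 -28.6   -0.87] turn 0 | shift if turned first [ -6.63 -28.6   -0.87] | now [0.6902 0.0361 0.0813] [-3.139e+00  2.000e-03  8.230e-01] t 10.9
```

```bash
python3 -m creep '[[[-0.7,-3.2,0,0,1],[-0.7,-3.2,0,0,1],[-0.7,-3.2,0,0,1],[-0.8,-3.2,0,0,1],[-0.8,-3.2,0,0,1],[-0.8,-3.2,0,0,1],[-0.7,-3.2,0,0,1],[-0.7,-3.2,0,0,1],[-0.7,-3,0,0,1],[0,0,0,0,1],[0,0,0,0,1],[0,0,0,0,1]]]'; python3 -c "
from h import *
go(.4355,.182,.01)
p,d=camera('wrist');cv2.imwrite('pics/w4.png',p[:,:,::-1]);np.save('pics/w4c.npy',calibration('wrist'),allow_pickle=True)"
```

```text
t: 12.15
tool_pos: [0.4381, 0.182, 0.0819]
eef_rot: [3.141, -0.001, 0.822]
contact_force: [-0.0, 0.9, -0.3]
gripper_width: 0.0572
finger_force: 64.3
shift cm [-0.17 -0.19  7.19] turn 0 | shift if turned first [-0.17 -0.19  7.19] | now [0.4381 0.182  0.0819] [ 3.141e+00 -1.000e-03  8.220e-01] t 12.2
```

View pics/w4.png

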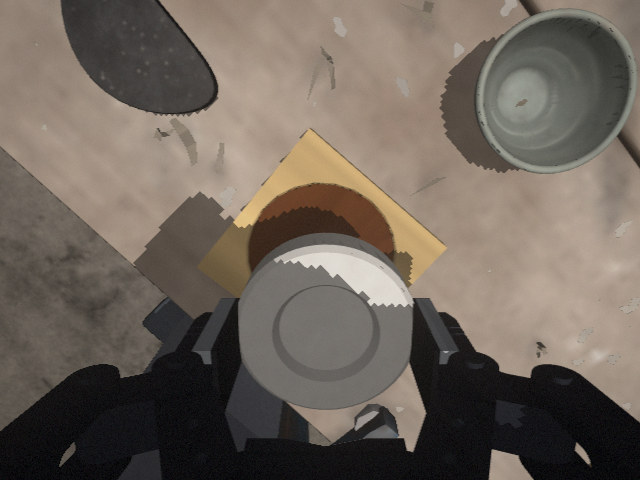

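Mould held between pads, centre (327,328); tray corners visible (309,128),(446,247),(199,266).

```bash
python3 -c "
from h import *
c=np.load('pics/w4c.npy',allow_pickle=True).item()
m=px2w('wrist',326,322,.096,c);A,B,C=[px2w('wrist',u,v,.01,c) for u,v in((309,128),(446,247),(199,266))]
print(m.round(4),((B+C)/2).round(4),np.linalg.norm(A-B),np.linalg.norm(A-C))
go(.4355,.182,.01)"
```

```text
[0.443  0.1852 0.096 ] [0.4371 0.1818 0.01  ] 0.09344385981066491 0.09245279285477878
shift cm [-0.17 -0.21  7.2 ] turn 0 | shift if turned first [-0.17 -0.21  7.2 ] | now [0.4383 0.1818 0.082 ] [ 3.141e+00 -1.000e-03  8.220e-01] t 12.2
```

```bash
python3 -m creep '[[[-0.5,-0.2,2,0,1],[0,0,2.5,0,1],[0,0,1.5,0,1],[0,0,0.6,0,1],[0,0,0.3,0,1],[0,0,0,0,1],[0,0,0,0,1],[0,0,0,0,1]]]'
```

```text
t: 13.0
tool_pos: [0.4325, 0.1799, 0.0139]
eef_rot: [3.141, -0.001, 0.823]
contact_force: [-0.1, -0.2, -0.4]
gripper_width: 0.0577
finger_force: 64.3
```

```bash
python3 -m creep '[[[0,0,0.3,0,1],[0,0,0.1,0,1],[0,0,0,0,1],[0,0,0,0,1]]]'
```

```text
t: 13.4
tool_pos: [0.4322, 0.1799, 0.0095]
eef_rot: [3.141, -0.0, 0.823]
contact_force: [0.2, -0.8, 3.6]
gripper_width: 0.0578
finger_force: 64.6
```

```bash
python3 -m creep '[[[0,0,0,0,-0.6],[0,0,0,0,-0.8],[0,0,0,0,-1],[0,0,0,0,-1],[0,0,-2,0,-1],[0,0,-4,0,-1],[0,0,-5,0,-1],[0,0,0,0,-1],[0,0,0,0,-1]]]'; python3 -c "
from h import *
go(.6965,.182,.12,.365)
p,d=camera('wrist');cv2.imwrite('pics/w5.png',p[:,:,::-1]);np.save('pics/w5c.npy',calibration('wrist'),allow_pickle=True);np.save('pics/w5.npy',d)"
```

```text
t: 14.3
tool_pos: [0.4326, 0.18, 0.1204]
eef_rot: [3.14, -0.003, 0.823]
contact_force: [-1.0, -0.4, -0.5]
gripper_width: 0.0854
finger_force: 0.0
shift cm [18.09 19.21  0.04] turn 0.458 | shift if turned first [24.72  9.23  0.04] | now [0.4326 0.18   0.1204] [ 3.14e+00 -3.00e-03  8.23e-01] t 14.3
```

View pics/w5.png

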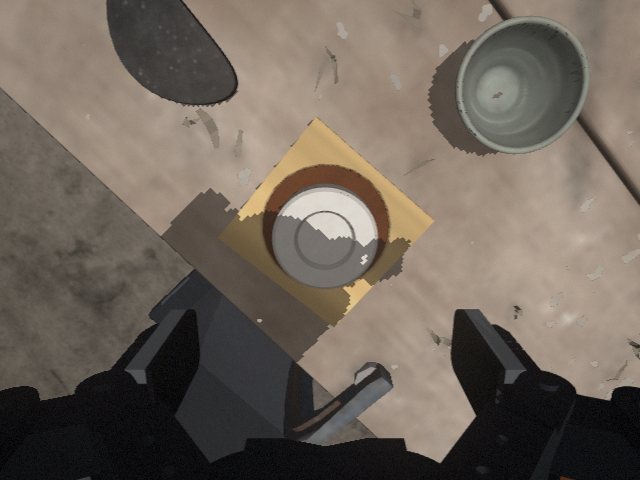

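Mould seems to sit in the recess, centre (326,237), toward the near side; check by depth.

```bash
python3 -c "
from h import *
c=np.load('pics/w5c.npy',allow_pickle=True).item();d=np.load('pics/w5.npy')
R=cv2.Rodrigues(c['rvec'])[0]
def P(u,v):
    m=np.median(d[v-1:v+2,u-1:u+2]);return (R.T@(np.linalg.inv(c['K'])@[u*m,v*m,m]-c['tvec'])).round(4)
for n,u,v in(('rimL',283,230),('rimR',370,236),('rimT',325,190),('rimB',325,281),('floor',325,175),('tray',310,130),('tray',425,218),('tray',232,238),('table',500,260)):print(n,P(u,v))
A,B,C=[px2w('wrist',u,v,.01,c) for u,v in((316,118),(434,220),(218,238))];print(((B+C)/2).round(4))
print(px2w('wrist',325.5,236,.024,c))
"
```

```text
rimL [0.4193 0.2008 0.023 ]
rimR [0.4536 0.1639 0.0228]
rimT [0.4528 0.2013 0.0222]
rimB [0.4155 0.1612 0.0231]
floor [0.4569 0.2057 0.0053]
tray [0.4685 0.2308 0.0089]
tray [0.4839 0.1455 0.0081]
tray [0.3892 0.2166 0.0093]
table [ 0.5019  0.0874 -0.0012]
[0.4351 0.182  0.01  ]
[0.43496203 0.18168972 0.024     ]
```

```bash
python3 -m creep '[[[0,0,0,0.148,-1],[0,0,0,0.148,-1],[0,0,0,0.148,-1],[4.1,1.5,0,0.014,-1],[4.1,1.5,0,0,-1],[4.1,1.6,0,0,-1],[4.1,1.6,0,0,-1],[4.1,1.5,0,0,-1],[4.1,1.5,0,0,-1],[0,0,0,0,-1],[0,0,0,0,-1]]]';python3 -c "
from h import *
go(.6965,.182,.003,.365)
p,d=camera('wrist');cv2.imwrite('pics/w6.png',p[:,:,::-1]);np.save('pics/w6c.npy',calibration('wrist'),allow_pickle=True);np.save('pics/w6.npy',d)"
```

```text
t: 15.45
tool_pos: [0.6933, 0.1818, 0.1156]
eef_rot: [-3.14, 0.006, 0.364]
contact_force: [-0.8, 0.7, -0.5]
gripper_width: 0.085
finger_force: 0.0
shift cm [ 0.3   0.09 11.26] turn -0.001 | shift if turned first [ 0.3   0.09 11.26] | now [0.6933 0.1818 0.1156] [-3.14   0.006  0.364] t 15.4
```

View pics/w6.png

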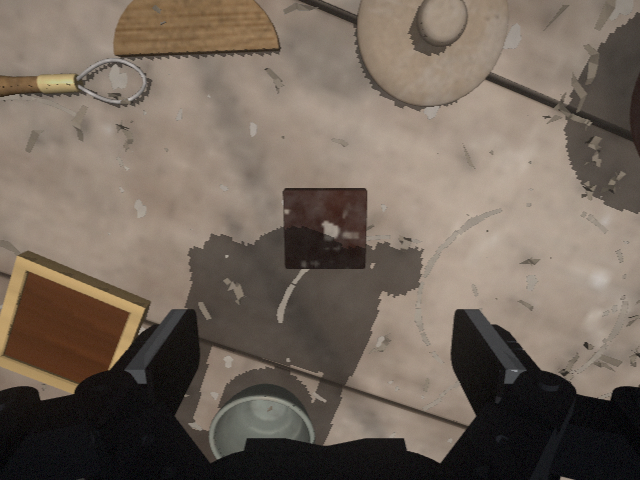

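Tile corners (284,188),(367,188),(366,269),(284,268): square with the tool.

```bash
python3 -c "
from h import *
c=np.load('pics/w6c.npy',allow_pickle=True).item()
print(px2w('wrist',325.3,227,.008,c).round(4));go(.6965,.182,.003,.365)"
python3 -m creep '[[[0.2,0,3,0,-1],[0,0,3,0,-1],[0,0,3,0,-1],[0,0,1.2,0,-0.7],[0,0,0.4,0,-0.6],[0,0,0,0,-0.6],[0,0,0,0,-0.6],[0,0,0,0,-0.6]]]'
```

```text
[0.6972 0.1836 0.008 ]
shift cm [ 0.4   0.15 11.31] turn -0.0 | shift if turned first [ 0.4   0.15 11.31] | now [0.6922 0.182  0.1161] [-3.14   0.006  0.365] t 15.5
t: 16.3
tool_pos: [0.6977, 0.1831, 0.0152]
eef_rot: [3.141, -0.003, 0.365]
contact_force: [1.1, -0.0, 0.9]
gripper_width: 0.0683
finger_force: 0.0
```

```bash
python3 -m creep '[[[0,0,1,0,-0.6],[0,0,0.4,0,-0.6],[0,0,0,0,-0.6],[0,0,0,0,-0.6],[0,0,0,0,-0.6]]]'
```

```text
t: 16.8
tool_pos: [0.6966, 0.183, -0.0007]
eef_rot: [3.142, -0.0, 0.365]
contact_force: [0.2, -0.3, -0.2]
gripper_width: 0.0683
finger_force: 0.0
```

```bash
python3 -m creep '[[[0,0,-0.1,0,-0.6],[0,0,0,0,-0.3],[0,0,0,0,0],[0,0,0,0,1],[0,0,0,0,1],[0,0,0,0,1],[0,0,0,0,1]]]';  python3 -m creep '[[[0,0,-1,0,1],[0,0,-3,0,1],[0,0,-3,0,1],[0,0,-1,0,1],[0,0,0,0,1],[0,0,0,0,1]]]';python3 -c "
from h import *
go(.57,.316,.09,-.085)"
```

```text
t: 17.5
tool_pos: [0.6972, 0.183, 0.0012]
eef_rot: [3.141, -0.002, 0.365]
contact_force: [-0.2, -1.1, 5.0]
gripper_width: 0.0472
finger_force: 62.2
t: 18.1
tool_pos: [0.6955, 0.1829, 0.0792]
eef_rot: [-3.141, 0.002, 0.365]
contact_force: [-0.0, 0.2, -0.3]
gripper_width: 0.0475
finger_force: 61.8
shift cm [ -6.98 -16.91  -1.08] turn 0.45 | shift if turned first [-13.64 -12.2   -1.08] | now [0.6955 0.1829 0.0792] [-3.141e+00  2.000e-03  3.650e-01] t 18.1
```

Held (47 mm reading, ~3 mm low as with the others). Turn and carry.

```bash
python3 -m creep '[[[0,0,0,0.149,1],[0,0,0,0.149,1],[0,0,0,0.149,1],[-2.7,-2.4,0,0.003,1],[-2.7,-2.4,0,0,1],[-2.7,-2.4,0,0,1],[-2.7,-2.5,0,0,1],[-2.7,-2.5,0,0,1],[0,0,0,0,1],[0,0,0,0,1],[0,0,0,0,1]]]';python3 -c "
from h import *
go(.57,.316,.01,-.085)
p,d=camera('wrist');cv2.imwrite('pics/w7.png',p[:,:,::-1]);np.save('pics/w7c.npy',calibration('wrist'),allow_pickle=True);np.save('pics/w7.npy',d)"
```

```text
t: 19.2
tool_pos: [0.5726, 0.3152, 0.0792]
eef_rot: [3.141, 0.001, -0.086]
contact_force: [-0.7, -0.4, -0.2]
gripper_width: 0.0473
finger_force: 61.8
shift cm [-0.26 -0.05  6.92] turn -0.001 | shift if turned first [-0.26 -0.05  6.92] | now [0.5726 0.3152 0.0792] [ 3.141e+00  1.000e-03 -8.600e-02] t 19.2
```

View pics/w7.png

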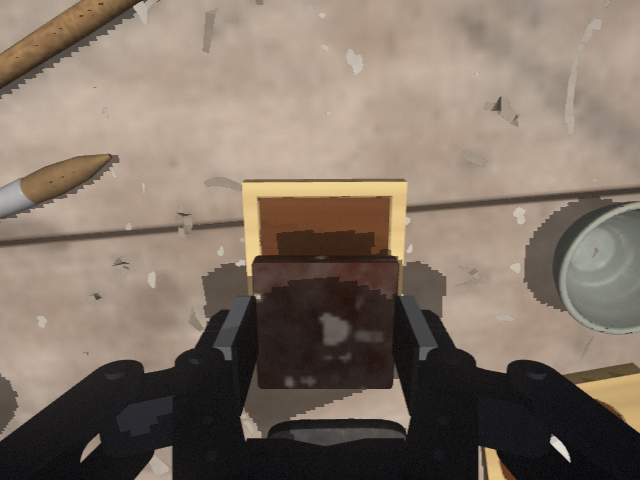

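Tile held square; its top corners (253,263),(400,263),(393,388),(258,388); tray's far edge (243,182)-(407,182), aligned.

```bash
python3 -c "
from h import *
c=np.load('pics/w7c.npy',allow_pickle=True).item();d=np.load('pics/w7.npy')
R=cv2.Rodrigues(c['rvec'])[0]
def P(u,v):
    m=np.median(d[v-1:v+2,u-1:u+2]);return (R.T@(np.linalg.inv(c['K'])@[u*m,v*m,m]-c['tvec'])).round(4)
print([P(u,v) for u,v in((262,270),(390,270),(385,380),(265,380))])
Q=np.array([px2w('wrist',u,v,.086,c) for u,v in((253,263),(400,263),(393,388),(258,388))]);print(Q.round(4),Q.mean(0))
T=np.array([px2w('wrist',u,v,.01,c) for u,v in((243,182),(407,182))]);m=T.mean(0);print(T.round(4),m-.041*np.array([np.cos(.085),-np.sin(.085),0]))
"
```

```text
[array([0.5965, 0.3345, 0.0866]), array([0.5928, 0.2916, 0.0868]), array([0.5503, 0.2953, 0.0868]), array([0.5542, 0.3388, 0.087 ])]
[[0.599  0.3373 0.086 ]
 [0.5947 0.2881 0.086 ]
 [0.5461 0.2925 0.086 ]
 [0.5504 0.342  0.086 ]] [0.57254371 0.31494812 0.086     ]
[[0.6156 0.3523 0.01  ]
 [0.6086 0.2713 0.01  ]] [0.57125009 0.31526088 0.01      ]
```

```bash
python3 -m creep '[[[-0.2,0,2,0,1],[0,0,2.5,0,1],[0,0,1.5,0,1],[0,0,0.6,0,1],[0,0,0.3,0,1],[0,0,0,0,1],[0,0,0,0,1],[0,0,0,0,1]]]'
```

```text
t: 20.05
tool_pos: [0.571, 0.3164, 0.0123]
eef_rot: [-3.141, -0.002, -0.085]
contact_force: [-0.3, 0.4, -1.1]
gripper_width: 0.0477
finger_force: 61.8
```

```bash
python3 -m creep '[[[0,0,0.2,0,1],[0,0,0.1,0,1],[0,0,0,0,1],[0,0,0,0,1]]]'
```

```text
t: 20.45
tool_pos: [0.5703, 0.3162, 0.0083]
eef_rot: [3.142, 0.0, -0.085]
contact_force: [0.3, -0.3, -0.7]
gripper_width: 0.0475
finger_force: 61.8
```

```bash
python3 -m creep '[[[0,0,0,0,-0.3],[0,0,0,0,-0.5],[0,0,0,0,-0.7],[0,0,0,0,-1],[0,0,-2,0,-1],[0,0,-4,0,-1],[0,0,-5,0,-1],[0,0,0,0,-1],[0,0,0,0,-1]]]'; python3 -c "
from h import *
go(.439,.3,.12,1.51)
p,d=camera('wrist');cv2.imwrite('pics/w8.png',p[:,:,::-1]);c=calibration('wrist')
R=cv2.Rodrigues(c['rvec'])[0]
v,u=np.mgrid[0:480,0:640];X=(np.stack([u*d,v*d,d],-1)@np.linalg.inv(c['K']).T-c['tvec'])@R
m=(abs(X[...,0]-.57)<.045)&(abs(X[...,1]-.316)<.045)
h=X[...,2]
t=m&(p.max(2)<110)&(h>.011)&(h<.03)
print(t.sum(),np.median(h[t]),np.percentile(h[t],[5,95]));print(cv2.minAreaRect(X[t][:,:2].astype(np.float32)*1000), np.median(h[m]),)
A=np.c_[X[t][:,:2],np.ones(t.sum())];print(np.linalg.lstsq(A,h[t],rcond=None)[0])"
```

```text
t: 21.35
tool_pos: [0.5712, 0.3165, 0.1202]
eef_rot: [-3.14, -0.003, -0.085]
contact_force: [-0.5, -0.6, -0.5]
gripper_width: 0.0855
finger_force: 0.0
shift cm [-13.03   2.77   0.02] turn -1.595 | shift if turned first [ -2.45 -13.1    0.02] | now [0.5712 0.3165 0.1202] [-3.14e+00 -3.00e-03 -8.50e-02] t 21.4
6456 0.013647679438494265 [0.0125148 0.014747 ]
((568.4813842773438, 316.0558776855469), (50.09386444091797, 50.26201248168945), 85.22122955322266) 0.1620924201238463
[-0.00461231 -0.000119    0.01630102]
```

```bash
python3 -m creep '[[[0,0,0,-0.145,-1],[0,0,0,-0.145,-1],[0,0,0,-0.145,-1],[0,0,0,-0.145,-1],[0,0,0,-0.145,-1],[0,0,0,-0.145,-1],[0,0,0,-0.145,-1],[0,0,0,-0.145,-1],[0,0,0,-0.145,-1],[0,0,0,-0.145,-1],[0,0,0,-0.145,-1]]]';python3 -m creep '[[[-0.2,-3.3,0,0,-1],[-0.2,-3.3,0,0,-1],[-0.2,-3.3,0,0,-1],[0,-3.3,0,0,-1],[0,0,0,0,-1],[0,0,0,0,-1],[0,0,0,0,-1]]]';python3 -c "
from h import *
go(.439,.319,.01,1.51)
p,d=camera('wrist');cv2.imwrite('pics/w9.png',p[:,:,::-1]);np.save('pics/w9c.npy',calibration('wrist'),allow_pickle=True);np.save('pics/w9.npy',d)"
```

```text
t: 22.5
tool_pos: [0.5686, 0.3155, 0.1156]
eef_rot: [-3.137, 0.002, 1.516]
contact_force: [0.5, 0.2, -1.2]
gripper_width: 0.0851
finger_force: 0.0
t: 23.2
tool_pos: [0.4392, 0.3183, 0.1176]
eef_rot: [3.141, -0.0, 1.509]
contact_force: [0.3, 0.5, 0.3]
gripper_width: 0.0853
finger_force: 0.0
shift cm [ 0.07 -0.03 10.76] turn -0.001 | shift if turned first [ 0.07 -0.03 10.76] | now [0.4392 0.3183 0.1176] [ 3.141 -0.     1.509] t 23.2
```

View pics/w9.png

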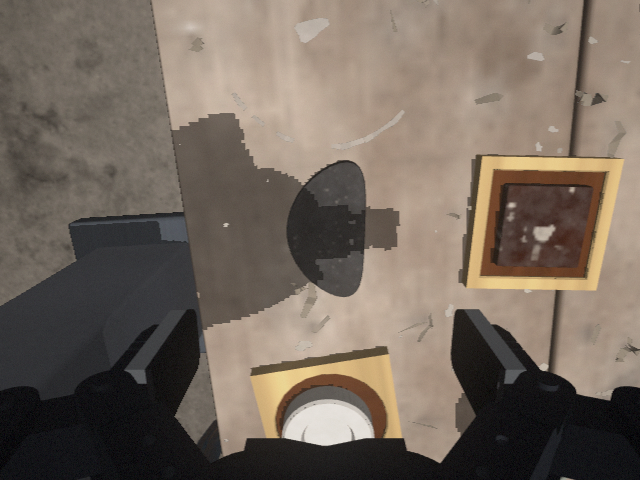

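Rib at (287–365,160–297), straight side right, roughly aligned with the tool; tile sits in its recess. Measure rib outline by depth.

```bash
python3 -c "
from h import *
c=np.load('pics/w9c.npy',allow_pickle=True).item();d=np.load('pics/w9.npy')
R=cv2.Rodrigues(c['rvec'])[0]
v,u=np.mgrid[0:480,0:640];X=(np.stack([u*d,v*d,d],-1)@np.linalg.inv(c['K']).T-c['tvec'])@R
h=X[...,2];m=(h>.0035)&(u>275)&(u<380)&(v>150)&(v<305)
print(np.median(h[m]),m.sum());Q=X[m][:,:2].astype(np.float32)
r=cv2.minAreaRect(Q*1000);print(r)
for y in (-.04,-.06,-.08,-.1,-.02,0,-.15):
    ex=np.array([np.cos(y),np.sin(y)]);ey=np.array([-ex[1],ex[0]]);a=Q@ex;b=Q@ey
    print(y,np.ptp(a).round(4),np.ptp(b).round(4),(ex*(a.max()+a.min())/2+ey*(b.max()+b.min())/2).round(4))
# straight side fit: max col per row
E=[]
for row in range(185,275,5):
    k=np.where(m[row])[0].max();E.append(X[row,k-1,:2])
E=np.array(E);f=np.polyfit(E[:,1],E[:,0],1);print('straight yaw',-f[0],(E[:,0]-np.polyval(f,E[:,1])).round(4))
"
```

```text
0.009130265087442923 8523
((441.7888488769531, 330.7170715332031), (118.55709075927734, 47.75522994995117), 85.53272247314453)
-0.04 0.0479 0.1183 [0.4414 0.3309]
-0.06 0.0478 0.1184 [0.4416 0.3308]
-0.08 0.0478 0.1186 [0.4418 0.3307]
-0.1 0.048 0.1186 [0.4422 0.3306]
-0.02 0.0483 0.1181 [0.4413 0.3309]
0 0.0489 0.1178 [0.4414 0.331 ]
-0.15 0.0491 0.1186 [0.4432 0.3302]
straight yaw -0.07941944522316308 [ 0.0017 -0.0007 -0.0007 -0.0006 -0.0003 -0.0002  0.      0.0001  0.0001
  0.0004 -0.0001 -0.      0.0001  0.0003  0.0003 -0.0001  0.0001 -0.0005]
```

```bash
python3 -c "
from h import *
c=np.load('pics/w9c.npy',allow_pickle=True).item()
A=px2w('wrist',345,160,.009,c);B=px2w('wrist',345,297,.008,c);C=px2w('wrist',287.5,228,.006,c);D=px2w('wrist',365.5,228,.009,c)
print(A,B,(A+B)[1]/2,A[1]-B[1],C,D,(C+D)[0]/2)
go(.4405,.3195,.0015,1.571-.075)"
```

```text
[0.45522316 0.36219952 0.009     ] [0.45100812 0.27559035 0.008     ] 0.3188949322903708 0.08660916694919607 [0.41811085 0.32282977 0.006     ] [0.46562303 0.32066432 0.009     ] 0.44186693929823373
shift cm [ 0.13  0.09 11.63] turn 0.013 | shift if turned first [ 0.13  0.08 11.63] | now [0.4396 0.3182 0.1178] [ 3.141 -0.     1.509] t 23.2
```

```bash
python3 -m creep '[[[0.1,0.2,3,0.013,-1],[0,0,3,0,-1],[0,0,3,0,-1],[0,0,1.2,0,-0.7],[0,0,0.5,0,-0.6],[0,0,0.4,0,-0.6],[0,0,0,0,-0.6],[0,0,0,0,-0.6],[0,0,0,0,-0.6]]]'
```

```text
t: 24.15
tool_pos: [0.4409, 0.3194, 0.0083]
eef_rot: [3.14, -0.001, 1.497]
contact_force: [0.0, 0.4, -0.4]
gripper_width: 0.068
finger_force: 0.0
```

```bash
python3 -m creep '[[[0,0,0.6,0,-0.6],[0,0,0,0,-0.6],[0,0,0,0,-0.6],[0,0,0,0,-0.3],[0,0,0,0,0],[0,0,0,0,1],[0,0,0,0,1],[0,0,0,0,1],[0,0,0,0,1]]]';python3 -m creep '[[[0,0,-1,0,1],[0,0,-3,0,1],[0,0,-4,0,1],[0,0,-1,0,1],[0,0,0,0,1],[0,0,0,0,1]]]';python3 -c "
from h import *
go(.442,-.1025,.09,1.571-.096)"
```

```text
t: 25.05
tool_pos: [0.4404, 0.3191, 0.002]
eef_rot: [3.141, -0.0, 1.497]
contact_force: [-0.5, -0.7, 6.0]
gripper_width: 0.0437
finger_force: 59.9
t: 25.65
tool_pos: [0.4397, 0.3189, 0.091]
eef_rot: [-3.141, 0.0, 1.497]
contact_force: [0.2, 0.5, -0.3]
gripper_width: 0.0438
finger_force: 60.7
shift cm [-42.     3.34   0.1 ] turn 0.022 | shift if turned first [-41.92   4.26   0.1 ] | now [0.4397 0.3189 0.091 ] [-3.141  0.     1.497] t 25.6
```

```bash
python3 -m creep '[[[0,0,0,0.022,1],[-3.8,0.4,0,0,1],[-3.8,0.4,0,0,1],[-3.8,0.4,0,0,1],[-3.8,0.4,0,0,1],[-3.8,0.4,0,0,1],[-3.8,0.4,0,0,1],[-3.8,0.4,0,0,1],[-3.8,0.4,0,0,1],[-3.8,0.4,0,0,1],[-3.8,0.4,0,0,1],[-3.8,0.3,0,0,1]]]';python3 -m creep '[[[0,0,0,0,1],[0,0,0,0,1],[0,0,0,0,1]]]';python3 -c "
from h import *
go(.442,-.1025,.01,1.571-.096)
p,d=camera('wrist');cv2.imwrite('pics/w10.png',p[:,:,::-1]);np.save('pics/w10c.npy',calibration('wrist'),allow_pickle=True);np.save('pics/w10.npy',d)"
```

```text
t: 26.85
tool_pos: [0.4421, -0.1025, 0.0901]
eef_rot: [-3.139, -0.001, 1.474]
contact_force: [0.2, 0.4, -0.7]
gripper_width: 0.0438
finger_force: 60.7
t: 27.15
tool_pos: [0.4419, -0.0999, 0.0906]
eef_rot: [-3.139, -0.001, 1.475]
contact_force: [1.0, 0.8, -0.6]
gripper_width: 0.0435
finger_force: 60.7
shift cm [-0.26  0.04  8.06] turn -0.0 | shift if turned first [-0.26  0.04  8.06] | now [ 0.4419 -0.0999  0.0906] [-3.139e+00 -1.000e-03  1.475e+00] t 27.1
```

View pics/w10.png

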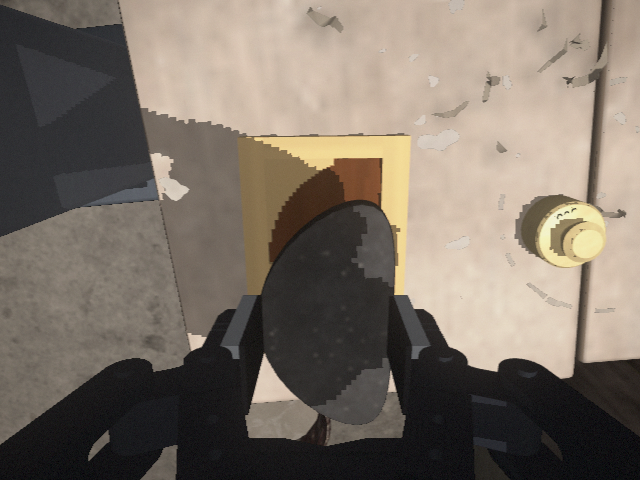

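Rib held (262–396,201–424); tray far edge (238,136)-(411,136), recess straight side at u≈381, right border (411,136)-(405,270).

```bash
python3 -c "
from h import *
c=np.load('pics/w10c.npy',allow_pickle=True).item();d=np.load('pics/w10.npy')
W=lambda u,v,z:px2w('wrist',u,v,z,c)
z=.0976
E1,E2=W(394,245,z),W(388,390,z);print('edge yaw',np.arctan2(-(E1-E2)[0],(E1-E2)[1]))
A,B,L,Rr=W(360,201,z),W(356,424,z),W(262,302,z),W(397,302,z)
print('len',np.linalg.norm(A-B),'w',np.linalg.norm(L-Rr),A,B,'mid',(A+B)/2,(L+Rr)/2)
T1,T2,T3=W(238,136,.01),W(411,136,.01),W(406,270,.01)
e=T2-T1;yaw=np.arctan2(e[1],e[0]);print('tray',T1,T2,'w',np.linalg.norm(e),'yaw',yaw,np.arctan2(-(T2-T3)[0],(T2-T3)[1]))
print('centre',(T1+T2)/2-.062*np.array([-np.sin(yaw),np.cos(yaw),0]))
R=cv2.Rodrigues(c['rvec'])[0]
for u,v in((370,225),(290,290),(385,330),(355,410)):
    m=np.median(d[v-1:v+2,u-1:u+2]);print((R.T@(np.linalg.inv(c['K'])@[u*m,v*m,m]-c['tvec'])).round(4))
go(.442,-.1025,.01,1.571-.096)
"
```

```text
edge yaw -0.08986475609640344
len 0.08559209032280135 w 0.046537757981262 [ 0.45871728 -0.05676756  0.0976    ] [ 0.45100348 -0.14201135  0.0976    ] mid [ 0.45486038 -0.09938945  0.0976    ] [ 0.44567538 -0.09108192  0.0976    ]
tray [ 0.40492164 -0.03579608  0.01      ] [ 0.49224324 -0.04415679  0.01      ] w 0.08772094003453791 yaw -0.09545530081073143 -0.07752717286309022
centre [ 0.4426732  -0.10169419  0.01      ]
[ 0.4614 -0.0649  0.0979]
[ 0.4326 -0.0855  0.0973]
[ 0.4641 -0.1037  0.0975]
[ 0.4511 -0.136   0.0973]
shift cm [-0.28  0.02  8.08] turn 0.001 | shift if turned first [-0.28  0.02  8.08] | now [ 0.4421 -0.0997  0.0908] [-3.139e+00 -1.000e-03  1.476e+00] t 27.2
```

```bash
python3 -m creep '[[[-0.25,-0.15,2,0,1],[0,0,3,0,1],[0,0,2,0,1],[0,0,0.6,0,1],[0,0,0.2,0,1],[0,0,0,0,1],[0,0,0,0,1],[0,0,0,0,1]]]'
```

```text
t: 28.0
tool_pos: [0.4418, -0.1036, 0.0141]
eef_rot: [3.14, 0.001, 1.475]
contact_force: [0.2, -1.3, -0.7]
gripper_width: 0.0439
finger_force: 60.7
```

```bash
python3 -m creep '[[[0,0,0.2,0,1],[0,0,0.2,0,1],[0,0,0,0,1],[0,0,0,0,1],[0,0,0,0,1]]]'
```

```text
t: 28.5
tool_pos: [0.4412, -0.1035, 0.0093]
eef_rot: [-3.142, -0.0, 1.475]
contact_force: [-0.6, 0.6, -0.7]
gripper_width: 0.0437
finger_force: 60.7
```

```bash
python3 -m creep '[[[0,0,0.1,0,1],[0,0,0,0,1],[0,0,0,0,-0.3],[0,0,0,0,-0.5],[0,0,0,0,-0.7],[0,0,0,0,-1],[0,0,-2,0,-1],[0,0,-4,0,-1],[0,0,-5,0,-1],[0,0,-4,0,-1],[0,0,0,0,-1],[0,0,0,0,-1]]]'; python3 -c "
from h import *
p,d=camera('wrist');c=calibration('wrist');cv2.imwrite('pics/w11.png',p[:,:,::-1])
R=cv2.Rodrigues(c['rvec'])[0]
v,u=np.mgrid[0:480,0:640];X=(np.stack([u*d,v*d,d],-1)@np.linalg.inv(c['K']).T-c['tvec'])@R
h=X[...,2];m=((h>.0115)&(h<.03)&(abs(X[...,0]-.442)<.045)&(abs(X[...,1]+.102)<.062)).astype(np.uint8)
m=cv2.morphologyEx(m,cv2.MORPH_OPEN,np.ones((5,5)))>0
A=np.c_[X[m][:,:2],np.ones(m.sum())];print(m.sum(),np.percentile(h[m],[5,50,95]),np.linalg.lstsq(A,h[m],rcond=None)[0],cv2.minAreaRect(X[m][:,:2].astype(np.float32)*1000))"
```

```text
t: 29.7
tool_pos: [0.4415, -0.1036, 0.1591]
eef_rot: [3.139, 0.001, 1.475]
contact_force: [1.1, -0.6, -0.5]
gripper_width: 0.0856
finger_force: 0.0
6500 [0.01270347 0.01387303 0.01500512] [-0.00293707  0.00110584  0.0152781 ] ((440.8963623046875, -102.41531372070312), (85.29544067382812, 47.731414794921875), 85.50283813476562)
```

View pics/w11.png

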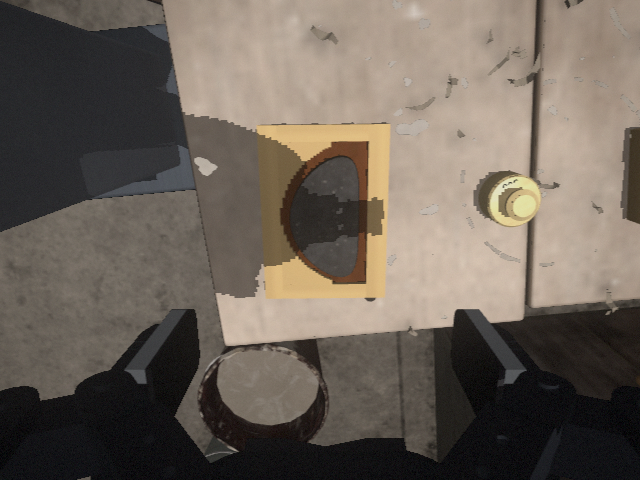

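Rib lies in its recess (290–360,155–280), flat at the right height. Check the stamp from above.

```bash
python3 -m creep '[[[-0.5,4,-1,0,-1],[-0.5,4,-1,0,-1],[-0.5,4,-1,0,-1],[-0.5,4,0,0,-1],[0,4,0,0,-1],[0,4,0,0,-1],[0,0,0,0,-1],[0,0,0,0,-1],[0,0,0,0,-1]]]'; python3 -c "
from h import *
p,d=camera('wrist');c=calibration('wrist');cv2.imwrite('pics/w12.png',p[:,:,::-1])
R=cv2.Rodrigues(c['rvec'])[0]
v,u=np.mgrid[0:480,0:640];X=(np.stack([u*d,v*d,d],-1)@np.linalg.inv(c['K']).T-c['tvec'])@R
h=X[...,2];m=((h>.05)&(h<.08)&(abs(X[...,0]-.688)<.035)&(abs(X[...,1]+.094)<.035))
A=np.c_[X[m][:,:2],np.ones(m.sum())];print(m.sum(),np.percentile(h[m],[5,50,95]),np.linalg.lstsq(A,h[m],rcond=None)[0],cv2.minEnclosingCircle(X[m][:,:2].astype(np.float32)*1000))
t=((h>.02)&(h<.027)&(abs(X[...,0]-.688)<.05)&(abs(X[...,1]+.094)<.05)).astype(np.uint8);t=cv2.morphologyEx(t,cv2.MORPH_OPEN,np.ones((3,3)))>0;print(cv2.minAreaRect(X[t][:,:2].astype(np.float32)*1000),np.median(h[t]))
x0,y0=300,60
cv2.imwrite('pics/w12.png',p[:,:,::-1])"
```

```text
t: 30.65
tool_pos: [0.676, -0.1457, 0.1859]
eef_rot: [-3.136, -0.001, 1.475]
contact_force: [-0.2, 0.1, -0.2]
gripper_width: 0.0852
finger_force: 0.0
1307 [0.05497175 0.05956186 0.06147265] [ 0.00742648 -0.08236884  0.04634182] ((690.9493408203125, -95.66177368164062), 12.882519721984863)
((690.1741943359375, -94.01470184326172), (64.1178970336914, 64.29923248291016), 3.67048716545105) 0.024739875244681034
```

View pics/w12.png

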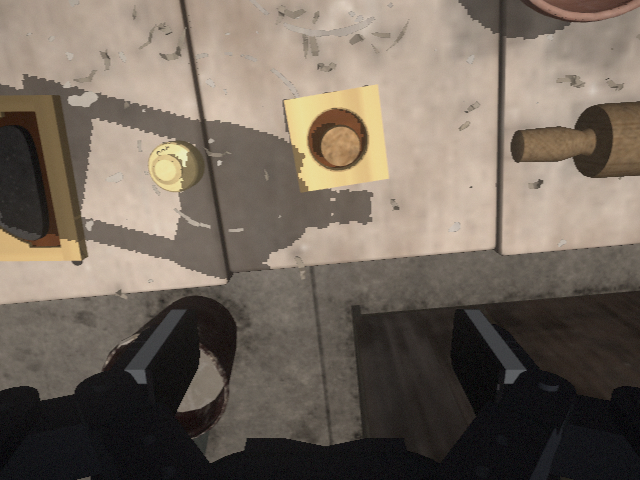

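The stamp stands upright and centred in its well (head at (343,147), top at 61 mm), and the weight is in place.

```bash
python3 -c "
from station import robot
print(robot.finish_job())"
```

```text
the job is handed in; nothing more can be done
None
```

The stamp, mould, tile and rib are each released flat in their own recess by my camera checks, the bowl and weight were not touched, and the job was handed in at about 31 s; no verdict was returned.

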